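# Nest the steel cup set and hold the sterilising case open for packing

### The arm

A 7-joint arm with a two-finger parallel gripper is mounted at the origin on the work surface. World frame = base frame: x ahead of the robot, y to its left, z up, the work surface at z = 0. Lengths are in m, angles in rad, forces in N, time in s.
With the tool pointing down it reaches from about 0.425 to 0.925 m from the base axis. Payload 6.8 kg.
Tool frame: the origin (TCP) lies on the centre line of the jaws, within the pads' length; the fingertips stand 25 mm ahead of it and the grasp point (between the pads) lies 6 mm ahead of it; z points along the fingers, y is the line along which they close (so a half turn about z gives the same grasp; the last joint's range is limited). The gripper opens to 85 mm and grips with 20 to 120 N. Pads are 22 mm wide; open, the fingers measure 114 mm over their backs; the gripper's body (76 mm by 85 mm) begins 54 mm behind the grasp point. The pads swing forward as they close: fully open they stand 13 mm farther back than shut.
Start: joints at [-1.331, 0.477, 0.022, 1.555, -0.011, 1.109, -0.083], TCP at [0.23, 0.635, 0.226] pointing down, gripper open.
Joint ranges: [-2.96, 2.96], [-0.34, 2.1], [-1.41, 1.46], [0.24, 2.44], [-1.37, 4.51], [0.17, 1.92], [-2.96, 2.96]. Speed limits (rad/s): [2.39, 2.39, 3.14, 3.14, 3.14, 3.14, 3.14].

### API

Orientations are given as a rotation vector (axis times angle).
In Python, from bench import telemetry, grab_frame, job gives the robot as it stands.
- The arm moves only by the tool apply_moves, never from a script. Its argument "rows" is a list of rows, each a list of 2 entries, a list of its own where there are three numbers: the shift along the tool's x, y, z each as a share of 250 mm, from -1 to 1, then the turn, a rotation vector about the tool's x, y, z each as a share of pi rad, from -1 to 1. A call has 1 to 10 rows; each row is the pose to reach, as a shift and turn from the pose commanded when the call began, along the tool's axes at that moment, turning the shorter way round; what a row does not reach only later rows make up. A row lasts 1/8 s, in which the tool goes at most 62.5 mm and 10.7 degrees, less where a joint would pass 70% of its speed; a pose out of reach is approached as far as the arm can. A call with a number of a shift or a turn outside -1 to 1 is refused whole. A call with a gripper value outside its range is refused whole. "jaw" is the gripper's target within -1 to 1 (fully open at 1, half-way at 0, shut at -1), set as the call begins (left out, the last holds). The fingers move at their own pace and stop on an object; "newtons" is the grip in N (left out, the last holds). Time passes only in rows, so rows that repeat a pose let the fingers close. It gives the time, the measured TCP pose, the force, the opening and the grip force at its end, in the units of the state.
- telemetry.get_obs(): the state, without advancing time (a new reading comes with each control period).
- grab_frame(name): name is "scene" or "top"; returns a dict with "frame" (384x512x3 uint8, red, green, blue), "vertical_fov" (degrees; the focal length in pixels is half the picture's height over the tangent of half this angle, whatever the lens; pixels are square), "cx", "cy" (the principal point, pixels), "origin" and "attitude" of the camera in the world. Camera axes: x right, y up, looking along -z (the intrinsics and any distortion apply to the point x, -y, -z); pixel columns grow to the right and rows downward; lengths in m; the calibration is good to about 2 mm. A picture is of the moment at which its call begins. There is no depth.
- job.hand_in(): hands the job in; it is judged then, once.
The state is a dict: "clock": time; "joints": joint angles; "qvel": joint speeds; "tau": joint torques, N m; "tcp_pos": TCP position; "orientation": TCP orientation; "contact_force": force on the tool from outside, world axes, zero at the start; "moment": the same for the moment, N m; "grip_width": finger opening in m; "gripper_force": force on a finger pad.
Only numpy, scipy, OpenCV 4.12 (cv2) and the standard library are available. Lean on these libraries where they do the work, as an engineer would, in place of code of your own. Each camera call takes 0.05 s, during which the arm holds its last target. There are 200 camera calls.

### The job

Make the steel set ready for packing: stand the cup in the wide bowl and the beaker in the cup, all upright and let go, the bowl staying about where it stands, setting each piece down gently rather than dropping it. Then lift the lid of the sterilising case by its front handle and hold it open and still at about 60 degrees from shut, so that the packer can lay the set inside: the lid has no stay and falls shut by itself, so finish while still holding it by the handle. Leave everything else on the bench where it lies.

Things in the scene. Friction and masses are not known exactly. Their poses are not given: they have to be found in the camera images.
- case: stainless steel sterilising case, fixed to the bench, 170 mm deep (x) by 240 mm wide (y), 91 mm tall with the shut lid; stands on the left or the right of the bench. Origin at the centre of its underside; its front, with the lid handle, is its -x side, turned up to 0.3 rad either way from facing straight back along the bench; the lid hinge runs along y at its rear
- hinge (a point): point on the lid's hinge axis, middle of its length, at the rear of the case, 88 mm behind the case's centre and 83 mm above the bench; the axis runs along the case's y axis
- lid (a joint): opening angle of the case's lid in rad: 0 shut, 1.047 is 60 degrees, stop at 1.9. The lid (about 0.4 kg) swings upward about the hinge and falls shut by its weight when let go; no spring, hardly any friction
- handle: loop handle fixed to the front edge of the lid, in the plane of the lid, turning with it: a straight round red bar 84 mm long and 12 mm thick, parallel to the hinge, joined to the lid at both ends. Origin at the middle of the lid's front edge, at the height of the hinge when shut; the bar lies 45 mm ahead of it along its -x, leaving a clear gap of about 38 mm between bar and lid and 80 mm free below it when shut
- handle_bar (a point): middle of the red handle bar, on its axis; 223 mm from the hinge axis and level with it when the lid is shut (83 mm above the bench)
- bowl: widest of the three steel vessels: bowl with 120 mm rim, 74 mm foot, 48 mm tall, 3 mm wall and floor (inner floor about 68 mm across), on the opposite side of the bench from the case; origin at the centre of its underside, z up
- cup: middle steel vessel: cup with 68 mm rim, 64 mm across 22 mm above the foot, 52 mm foot, 56 mm tall, 2.5 mm wall and floor (inner floor about 47 mm across); origin at the centre of its underside, z up. About 0.1 kg
- beaker: narrowest steel vessel: slightly tapered beaker with 42 mm rim, 35 mm foot, 66 mm tall, 2.5 mm wall; origin at the centre of its underside, z up. Under 0.1 kg
- needle_holder: bystander: steel ring-handled needle holder, 160 x 60 x 8 mm, lying on the bench behind the bowl (far side); origin under its middle, x axis along it towards the jaws
- scissors: bystander: steel ring-handled scissors, 145 x 60 x 8 mm, lying on the bench in front of the bowl (robot side); origin under its middle, x axis along it towards the points
- tweezers: bystander: steel tweezers, 130 x 16 x 8 mm, lying on the bench in front of the bowl, nearer the robot than the scissors; origin under its middle, x axis along it
- loupe: bystander: black eye loupe, a truncated cone 34 mm across and 31 mm tall, standing on the bench between the cup and the beaker; origin at the centre of its underside
- tape_roll: bystander: roll of clear packing tape lying flat, 90 mm across, 45 mm tall, at the back; origin at the centre of its underside
- carton: bystander: small brown cardboard carton with a white band, 65 x 95 x 50 mm, at the back; origin at the centre of its underside
- marker: bystander: blue marker pen with black cap, 130 mm long, 14 mm thick, lying on the bench nearest the robot; origin under its middle, x axis along it

How it is judged:
By the outcome, as a careful person would: the job done as asked, in the order asked, and still so for the second after the job is handed in, while the arm keeps its last pose, push and grip.
It also fails if it takes over 70 s, if anything falls off the work surface, if the arm or the gripper's body presses on something with over 40 N, if the wrist force passes 120 N, or if a joint passes its speed limit or range.

## Working session

There is one attempt and no reset: what is moved stays moved. The work goes in short steps, Python scripts to look and compute and a tool call to move; the robot and the scene stay as the last step left them, time stands still between calls to the robot, and variables do not carry over. Pictures are saved under pics/ and viewed, at most 10 in all, crops included, and the job is handed in when it is done.

Besides the shell and the picture viewer there is one more tool, called after "Call:" as name(argument=value, ...) on one line, values as JSON. apply_moves: Moves the arm, as the interface text tells. Its arguments: {"type":"object","properties":{"rows":{"type":"array"},"jaw":{"type":"number"},"newtons":{"type":"number"}},"required":["rows"]}

```bash
mkdir -p pics; ls; python3 - <<'E'
from bench import telemetry, grab_frame
import cv2
print({k:(v if not hasattr(v,'tolist') else v.tolist()) for k,v in telemetry.get_obs().items()})
for n in ("scene","top"):
    f=grab_frame(n); print({k:v for k,v in f.items() if k!='frame'})
    cv2.imwrite(f'pics/{n}0.png',cv2.resize(f['frame'][:,:,::-1],(800,600),interpolation=cv2.INTER_CUBIC))
E
```

```text
pics
{'clock': 0.0, 'joints': [-1.3310990181326372, 0.477782386134317, 0.022344319233233854, 1.5564854528970213, -0.011482595369233312, 1.1092742613991753, -0.08308064449248805], 'qvel': [0.00021493598002091628, -0.0006344601834622201, 4.834023143497568e-05, -0.0007485702567035788, -0.0004940150706070147, -0.0016603433427459936, -0.00020493461675297943], 'tau': [0.00011614401046244893, -59.64620590209961, 1.6075215116143227, -28.11772584915161, 0.012385563750285655, 0.009726279240567237, -2.0478061912854173e-06], 'tcp_pos': [0.22987387387519573, 0.6340023682346771, 0.22512333251635414], 'orientation': [-0.5434723367785601, -3.094059921497822, 0.0028489517597862935], 'contact_force': [0.0582869095546297, 0.5062959744152535, 0.13852654461486966], 'moment': [-0.01237668433425152, 0.010813670038125871, -0.031211301534964857], 'gripper_force': 0.0, 'grip_width': 0.08555934984502285}
{'vertical_fov': 43.5270819752075, 'cx': 253.6909448946442, 'cy': 195.11721182396448, 'origin': array([1.33582822, 0.24895114, 0.85165525]), 'attitude': array([0.55225283, 0.76100626, 1.81742087])}
{'vertical_fov': 50.152029475419084, 'cx': 251.87253096261855, 'cy': 188.75594412923238, 'origin': array([ 0.39099435, -0.01348902,  1.12411123]), 'attitude': array([ 0.15664403, -0.14911086, -1.57544923])}
```

View pics/scene0.png

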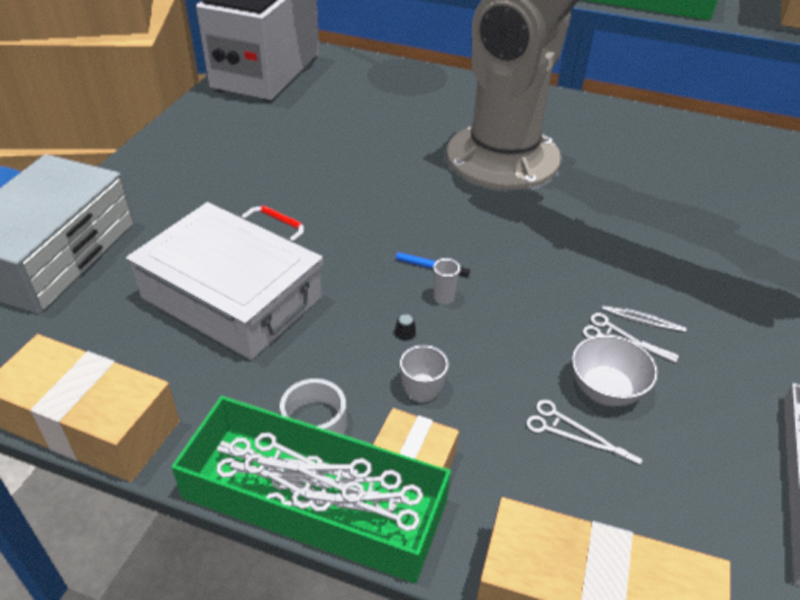

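View pics/top0.png

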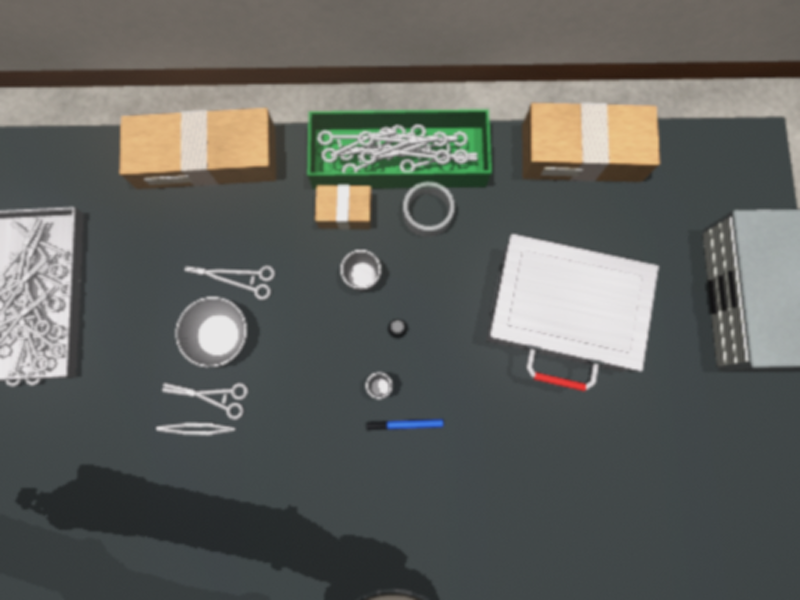

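The top view has +x up and +y left. It shows the bowl rim centred at (211,331), cup rim (361,270), beaker rim (379,385), and the bar from (535,377) to (587,386). The case lid corners are (511,235), (658,264), (642,370) and (491,338). The scene view shows the same layout, with the red bar at (262,208)-(300,225).

```bash
cat > h.py <<'E'
import numpy as np, cv2
from scipy.spatial.transform import Rotation as R
from bench import telemetry, grab_frame
def cam(f):
    H=f['frame'].shape[0]; F=H/2/np.tan(np.radians(f['vertical_fov'])/2)
    return F,f['cx'],f['cy'],np.array(f['origin']),R.from_rotvec(f['attitude'])
def ray(f,u,v,z):
    F,cx,cy,o,A=cam(f); d=A.apply([(u-cx)/F,-(v-cy)/F,-1]); return o+d*(z-o[2])/d[2]
def proj(f,P):
    F,cx,cy,o,A=cam(f); p=A.inv().apply(np.atleast_2d(P)-o); return np.c_[cx+F*p[:,0]/-p[:,2],cy-F*p[:,1]/-p[:,2]]
def toolmove(target,rv=None):
    o=telemetry.get_obs(); A=R.from_rotvec(o['orientation'])
    s=A.inv().apply(np.array(target)-o['tcp_pos'])/.25
    t=(A.inv()*R.from_rotvec(rv)).as_rotvec()/np.pi if rv is not None else None
    return s.round(3),None if t is None else t.round(3)
E
python3 - <<'E'
from h import *
s=1.5625
T=grab_frame('top');S=grab_frame('scene')
for n,u,v,z in [('bowl',211,331,.048),('bowlL',176,331,.048),('bowlR',247,331,.048),('cup',361,270,.056),('cupL',340,270,.056),('cupR',382,270,.056),('beaker',379,385,.066),('bkL',365,385,.066),('bkR',393,385,.066),('barL',535,377,.083),('barR',587,386,.083),('c1',511,235,.091),('c2',658,264,.091),('c3',642,370,.091),('c4',491,338,.091),('loupe',398,327,.031)]:
    print('T',n,ray(T,u/s,v/s,z).round(4))
for n,u,v,z in [('bowl',614,371,.048),('cup',424,367,.056),('beaker',446.5,268,.066),('barL',300,226,.083),('barR',262,208,.083),('c2',131,259,.091),('c1',250,333,.091)]:
    print('S',n,ray(S,u/s,v/s,z).round(4))
# red bar by colour
for n,f in(('T',T),('S',S)):
    I=f['frame'].astype(int);m=(I[:,:,0]>130)&(I[:,:,1]<70)&(I[:,:,2]<70)
    v,u=np.nonzero(m);k=(u>100) & (v>100);
    r=cv2.minAreaRect(np.c_[u,v][k].astype(np.float32));b=cv2.boxPoints(r);print(n,r,k.sum());print(ray(f,*r[0],.083).round(4))
E
```

```text
T bowl [0.5439 0.3006 0.048 ]
T bowlL [0.5445 0.3601 0.048 ]
T bowlR [0.5433 0.2395 0.048 ]
T cup [0.6454 0.0459 0.056 ]
T cupL [0.6458 0.0819 0.056 ]
T cupR [0.645 0.01  0.056]
T beaker [0.4494 0.0158 0.066 ]
T bkL [0.4496 0.0388 0.066 ]
T bkR [ 0.4491 -0.0071  0.066 ]
T barL [ 0.4587 -0.2362  0.083 ]
T barR [ 0.4435 -0.319   0.083 ]
T c1 [ 0.6945 -0.2068  0.091 ]
T c2 [ 0.6419 -0.4474  0.091 ]
T c3 [ 0.4677 -0.4063  0.091 ]
T c4 [ 0.5217 -0.1666  0.091 ]
T loupe [ 0.55   -0.0164  0.031 ]
S bowl [0.5589 0.3047 0.048 ]
S cup [0.6581 0.0519 0.056 ]
S beaker [0.4548 0.0192 0.066 ]
S barL [ 0.4633 -0.2336  0.083 ]
S barR [ 0.4427 -0.3149  0.083 ]
S c2 [ 0.6444 -0.4338  0.091 ]
S c1 [ 0.7176 -0.187   0.091 ]
T ((357.8868713378906, 243.85572814941406), (31.779207229614258, 4.92434549331665), 13.240520477294922) 156
[ 0.4519 -0.2748  0.083 ]
S ((178.8427734375, 138.3966064453125), (25.068801879882812, 4.1515212059021), 25.20112419128418) 96
[ 0.4522 -0.277   0.083 ]
```

```bash
python3 - <<'E'
from h import *
T=grab_frame('top');S=grab_frame('scene')
a=np.linspace(0,2*np.pi,60);c=np.c_[np.cos(a),np.sin(a),0*a]
obs=[((.544,.3006),.06,.048),((.6454,.0459),.034,.056),((.4494,.0158),.021,.066),((.544,.3006),.037,0),((.6454,.0459),.026,0),((.4494,.0158),.0175,0)]
def ov(f,boxes):
    out=[]
    for (x,y,w,h) in boxes:
        k=4; im=cv2.resize(f['frame'][y:y+h,x:x+w,::-1],None,fx=k,fy=k,interpolation=cv2.INTER_CUBIC)
        for p,r,z in obs:
            q=(proj(f,c*r+[*p,z])-[x-.5,y-.5])*k
            cv2.polylines(im,[q.round().astype(int)],True,(0,255,255),1)
        out.append(im)
    return out
t=ov(T,[(108,185,60,60),(208,150,60,60),(215,220,60,60)]);s=ov(S,[(363,205,60,60),(245,210,60,60),(255,150,60,60)])
cv2.imwrite('pics/ov1.png',np.vstack([np.hstack(t),np.hstack(s)]))
E
```

```text
(no output)
```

View pics/ov1.png

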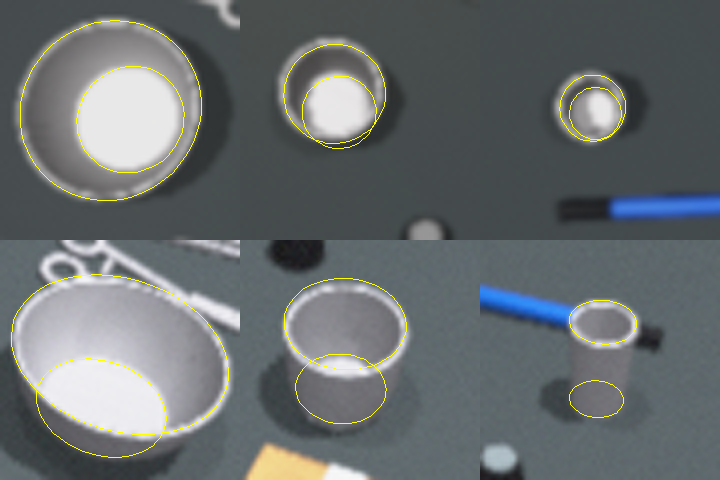

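The overlay matches within about 2 mm. The bowl, cup and beaker should be at (.544,.302), (.647,.0475) and (.450,.017), with the bar at (.452,-.275) and the case yaw about -0.225. First I square the tool (its y to world y) and head for the cup.

```bash
python3 - <<'E'
from h import *
print(toolmove([.647,.0475,.20],[0,-np.pi,0]))
E
```

```text
(array([-2.368, -1.639,  0.104]), array([-0.   , -0.   , -0.111]))
```

Call:
apply_moves(rows=[[[-0.2,-0.15,0],[0,0,-0.05]],[[-0.4,-0.3,0],[0,0,-0.1]],[[-0.6,-0.45,0.02],[0,0,-0.111]],[[-0.8,-0.6,0.04],[0,0,-0.111]],[[-1,-0.75,0.06],[0,0,-0.111]],[[-1,-0.75,0.06],[0,0,-0.111]]], jaw=1, newtons=40)

```text
clock: 1.05
tcp_pos: [0.4047, 0.3674, 0.2109]
orientation: [0.014, 3.141, -0.004]
contact_force: [0.3, 1.5, -0.3]
grip_width: 0.085
gripper_force: 0.0
```

```bash
python3 - <<'E'
from h import *
print(toolmove([.647,.0475,.20],[0,-np.pi,0]),telemetry.get_obs()['joints'])
E
```

```text
(array([-0.98 , -1.271,  0.048]), array([-0.001,  0.   , -0.003])) [-0.88456331  0.28274568  0.03847444  1.88250082 -0.01009839  0.97783211
  0.72007529]
```

Tool axes are now x = -X, y = +Y, z = -Z.

Call:
apply_moves(rows=[[[-0.15,-0.2,0],[0,0,0]],[[-0.3,-0.4,0],[0,0,0]],[[-0.45,-0.6,0],[0,0,0]],[[-0.6,-0.8,0],[0,0,0]],[[-0.75,-1,0],[0,0,0]],[[-0.75,-1,0],[0,0,0]]])

```text
clock: 1.8
tcp_pos: [0.5916, 0.1177, 0.2112]
orientation: [0.012, 3.14, -0.004]
contact_force: [-0.9, 0.1, 0.1]
grip_width: 0.0853
gripper_force: 0.0
```

Call:
apply_moves(rows=[[[-0.12,-0.14,0],[0,0,0]],[[-0.22,-0.25,0.05],[0,0,0]],[[-0.23,-0.27,0.15],[0,0,0]],[[-0.23,-0.27,0.2],[0,0,0]],[[-0.23,-0.27,0.2],[0,0,0]]])

```text
clock: 2.42
tcp_pos: [0.6454, 0.0578, 0.1601]
orientation: [0.005, -3.139, -0.001]
contact_force: [0.9, 0.7, 0.1]
grip_width: 0.0855
gripper_force: 0.0
```

```bash
python3 - <<'E'
from h import *
print(toolmove([.647,.0475,.062],[0,-np.pi,0]),telemetry.get_obs()['joints'])
T=grab_frame('top');S=grab_frame('scene')
a=T['frame'][140:220,195:285,::-1];b=S['frame'][150:260,215:325,::-1]
cv2.imwrite('pics/c1.png',np.hstack([cv2.resize(a,(400,400),interpolation=2),cv2.resize(b,(400,400),interpolation=2)]))
E
```

```text
(array([-0.007, -0.041,  0.392]), array([ 0.   , -0.001,  0.001])) [-0.32081758  0.50182611  0.18751391  1.69412516 -0.11092827  0.95827898
  1.48207011]
```

View pics/c1.png

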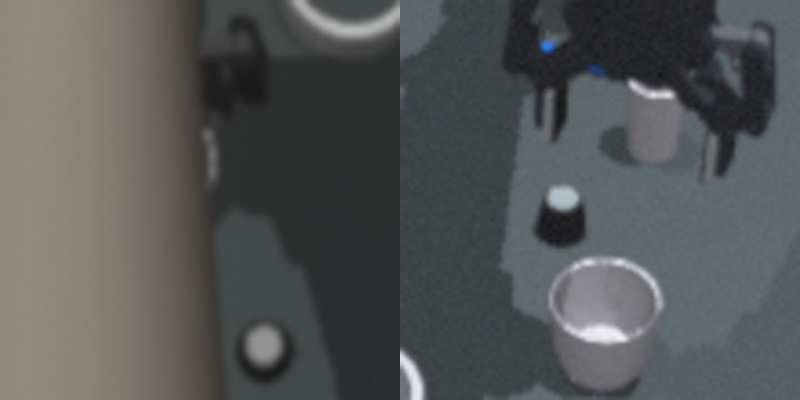

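The crop shows the fingers straddling above and behind the cup. The pad tips are at scene pixels ~(255.7,188.5) and (300.8,199.8), which lets me find the fingertip height when open.

```bash
python3 - <<'E'
from h import *
S=grab_frame('scene');o=telemetry.get_obs();print(o['tcp_pos'],toolmove([.647,.0475,.062],[0,-np.pi,0]))
for u,v in((255.7,188.5),(300.8,199.8)):
    a=ray(S,u,v,0);b=ray(S,u,v,.3);t=(o['tcp_pos'][0]+.0-a[0])/(b[0]-a[0]);print((a+t*(b-a)).round(4))
print(proj(S,[[.647,.0475,.056]]))
E
```

```text
[0.64678958 0.05712297 0.16212394] (array([-0.   , -0.039,  0.4  ]), array([0.   , 0.   , 0.001]))
[0.6468 0.0083 0.1708]
[0.6468 0.1056 0.1732]
[[271.10816872 230.82411815]]
```

Call:
apply_moves(rows=[[[0,-0.035,0.1],[0,0,0]],[[0,-0.035,0.2],[0,0,0]],[[0,-0.035,0.3],[0,0,0]],[[0,-0.035,0.38],[0,0,0]],[[0,-0.035,0.38],[0,0,0]],[[0,-0.035,0.38],[0,0,0]]])

```text
clock: 3.32
tcp_pos: [0.6473, 0.0472, 0.0671]
orientation: [-0.001, 3.14, 0.0]
contact_force: [0.0, 0.3, -0.3]
grip_width: 0.0855
gripper_force: 0.0
```

```bash
python3 - <<'E'
from h import *
print(telemetry.get_obs()['tcp_pos'])
S=grab_frame('scene')
b=S['frame'][180:270,215:325,::-1]
cv2.imwrite('pics/c2.png',cv2.resize(b,(733,600),interpolation=2))
E
```

```text
[0.64728126 0.04724651 0.067122  ]
```

View pics/c2.png

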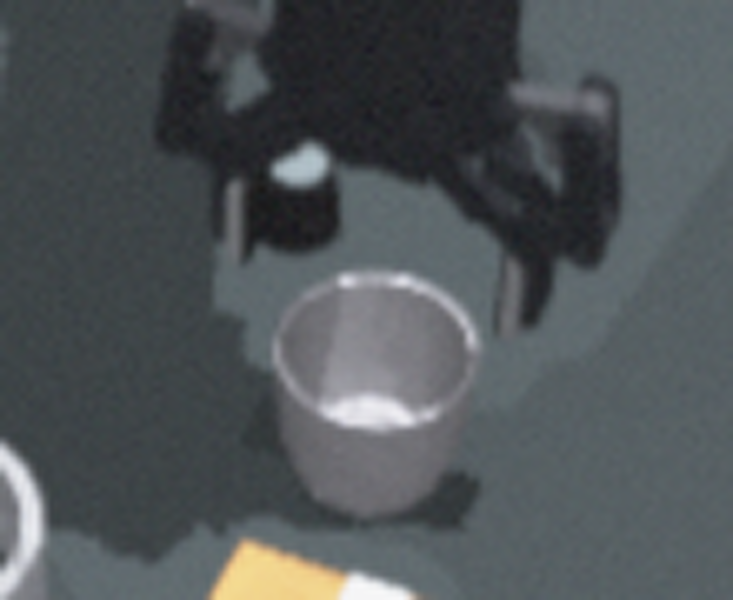

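```bash
python3 - <<'E'
from h import *
S=grab_frame('scene');o=telemetry.get_obs()
for u,v in((251,219.3),(291.5,229.8)):
  for z in (.042,.055,.065,.08):print(ray(S,u,v,z).round(4),end=' ')
  print()
T=grab_frame('top')
cv2.imwrite('pics/t2.png',cv2.resize(T['frame'][110:260,170:340,::-1],(680,600),interpolation=2))
E
```

```text
[ 0.6182 -0.011   0.042 ] [ 0.6297 -0.0068  0.055 ] [ 0.6386 -0.0036  0.065 ] [0.6519 0.0012 0.08  ] 
[0.6149 0.086  0.042 ] [0.6265 0.0886 0.055 ] [0.6354 0.0906 0.065 ] [0.6488 0.0936 0.08  ]
```

View pics/t2.png

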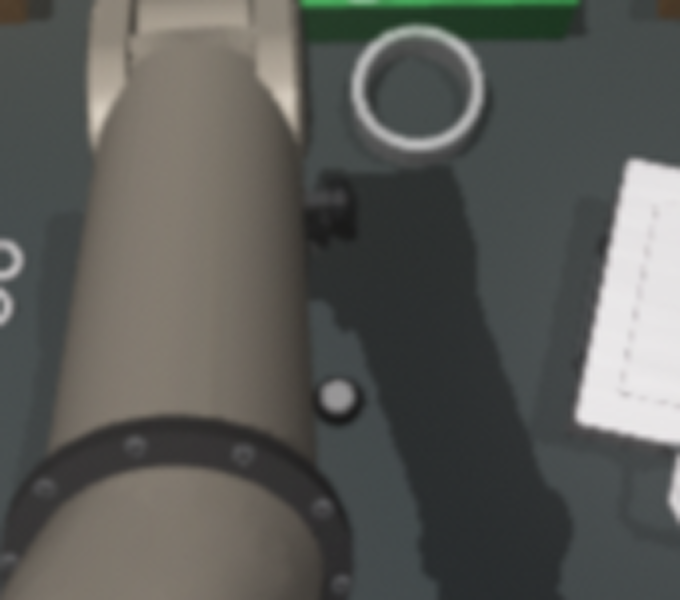

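```bash
python3 - <<'E'
from h import *
T=grab_frame('top')
for v in (172/4,212/4,248/4):
  print([ray(T,170+340/4,110+v,z).round(4).tolist() for z in (.06,.09,.12)])
S=grab_frame('scene')
# left knuckle in scene crop: outer link (160..215, 20..140)
for p in ((185,145),(600,265)): print([ray(S,215+p[0]*.15,180+p[1]*.15,z).round(4).tolist() for z in (.06,.09,.12)])
E
```

```text
[[0.6985, -0.0187, 0.06], [0.6898, -0.0186, 0.09], [0.6811, -0.0184, 0.12]]
[[0.6707, -0.0184, 0.06], [0.6628, -0.0183, 0.09], [0.655, -0.0181, 0.12]]
[[0.646, -0.0182, 0.06], [0.6388, -0.018, 0.09], [0.6316, -0.0179, 0.12]]
[[0.5885, -0.0433, 0.06], [0.6168, -0.0322, 0.09], [0.6452, -0.0211, 0.12]]
[[0.5905, 0.109, 0.06], [0.6187, 0.1143, 0.09], [0.6469, 0.1196, 0.12]]
```

The two views agree that the gripper is at the reported x, but the tips look higher than the text says. A gentle partial close will settle it: it stops near 67 mm if the tips overlap the cup.

Call:
apply_moves(rows=[[[0,0,0],[0,0,0]],[[0,0,0],[0,0,0]],[[0,0,0],[0,0,0]],[[0,0,0],[0,0,0]],[[0,0,0],[0,0,0]]], jaw=0.4, newtons=20)

```text
clock: 4.2
tcp_pos: [0.6465, 0.0471, 0.0661]
orientation: [0.001, -3.142, -0.0]
contact_force: [0.1, -0.3, -0.6]
grip_width: 0.06
gripper_force: 0.0
```

The fingers closed to 60 mm without touching, so the tips are still above the rim and the picture was right: they sit about 10 mm above the reported TCP when open. I reopen, go 30 mm lower and grip.

Call:
apply_moves(rows=[[[0,0,0],[0,0,0]],[[0,0,0],[0,0,0]],[[0,0,0],[0,0,0]],[[0,0,0.04],[0,0,0]],[[0,0,0.08],[0,0,0]],[[0,0,0.12],[0,0,0]],[[0,0,0.12],[0,0,0]],[[0,0,0.12],[0,0,0]]], jaw=1)

```text
clock: 5.2
tcp_pos: [0.6466, 0.047, 0.0361]
orientation: [-0.001, 3.142, -0.0]
contact_force: [0.7, -0.7, -0.2]
grip_width: 0.0853
gripper_force: 0.0
```

Call:
apply_moves(rows=[[[0,0,0],[0,0,0]],[[0,0,0],[0,0,0]],[[0,0,0],[0,0,0]],[[0,0,0],[0,0,0]],[[0,0,0],[0,0,0]]], jaw=0.4, newtons=30)

```text
clock: 5.82
tcp_pos: [0.6469, 0.0472, 0.0373]
orientation: [-0.001, 3.14, 0.001]
contact_force: [-2.5, -0.3, 5.2]
grip_width: 0.0659
gripper_force: 32.4
```

```bash
python3 - <<'E'
from h import *
o=telemetry.get_obs();print(o)
S=grab_frame('scene')
b=S['frame'][180:270,215:325,::-1]
cv2.imwrite('pics/c3.png',cv2.resize(b,(733,600),interpolation=2))
E
```

```text
{'clock': 5.825, 'joints': array([-0.28202642,  0.65431739,  0.15782067,  1.76335556, -0.14367094,
        0.73394406,  1.52199924]), 'qvel': array([ 0.00044443, -0.00166358, -0.00050641,  0.00017103, -0.00055387,
       -0.00226751, -0.00177878]), 'tau': array([ 9.74099105e-02, -5.89714408e+01,  4.47309986e+00, -2.03765935e+01,
        6.18619449e-02, -5.70610017e-01,  5.39053115e-02]), 'tcp_pos': array([0.64693624, 0.04719778, 0.03725176]), 'orientation': array([-1.12826056e-03,  3.14049722e+00,  6.64069036e-04]), 'contact_force': array([-2.50805069, -0.26197081,  5.24238656]), 'moment': array([-0.05041229,  0.36966595, -0.06235947]), 'gripper_force': 32.39601889858022, 'grip_width': 0.0659309781626716}
```

View pics/c3.png

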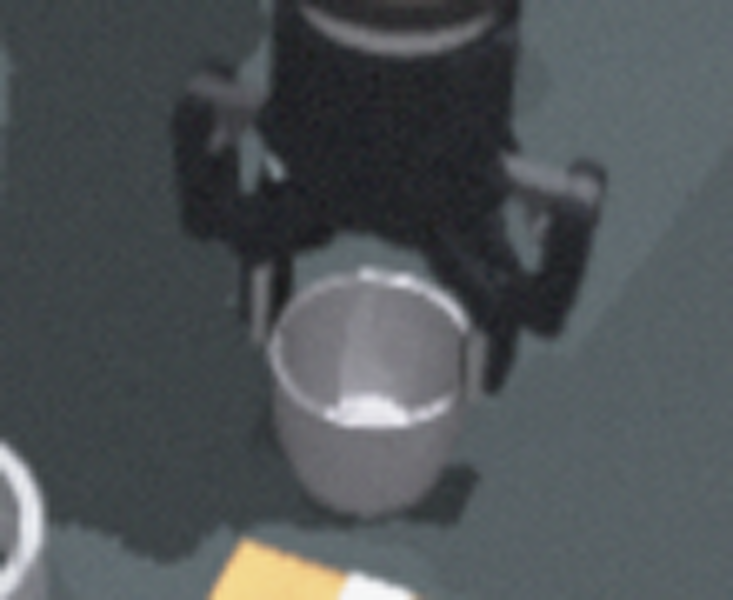

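The cup is gripped at 66 mm, with the tips about 8 mm below the rim at crop (255,340) and (490,390). I lift and watch the force.

Call:
apply_moves(rows=[[[0,0,0],[0,0,0]],[[0,0,-0.03],[0,0,0]],[[0,0,-0.1],[0,0,0]],[[0,0,-0.2],[0,0,0]],[[0,0,-0.32],[0,0,0]],[[0,0,-0.4],[0,0,0]],[[0,0,-0.4],[0,0,0]]], jaw=0.3, newtons=40)

```text
clock: 6.75
tcp_pos: [0.6478, 0.0471, 0.1383]
orientation: [-0.001, 3.138, 0.001]
contact_force: [-0.1, -0.1, -1.7]
grip_width: 0.0654
gripper_force: 44.6
```

Call:
apply_moves(rows=[[[0.04,0.1,0],[0,0,0]],[[0.1,0.25,0],[0,0,0]],[[0.18,0.45,0],[0,0,0]],[[0.26,0.65,0],[0,0,0]],[[0.34,0.84,0],[0,0,0]],[[0.38,0.94,0],[0,0,0]],[[0.41,1,0],[0,0,0]],[[0.41,1,0],[0,0,0]],[[0.41,1,0],[0,0,0]]])

```text
clock: 7.88
tcp_pos: [0.5445, 0.295, 0.1359]
orientation: [0.002, 3.141, -0.002]
contact_force: [-0.3, -1.1, -1.6]
grip_width: 0.066
gripper_force: 44.7
```

```bash
python3 - <<'E'
from h import *
print(toolmove([.544,.3015,.041],[0,-np.pi,0]))
S=grab_frame('scene')
b=S['frame'][130:280,330:470,::-1]
cv2.imwrite('pics/c4.png',cv2.resize(b,(560,600),interpolation=2))
E
```

```text
(array([0.002, 0.027, 0.379]), array([-0.,  0., -0.]))
```

View pics/c4.png

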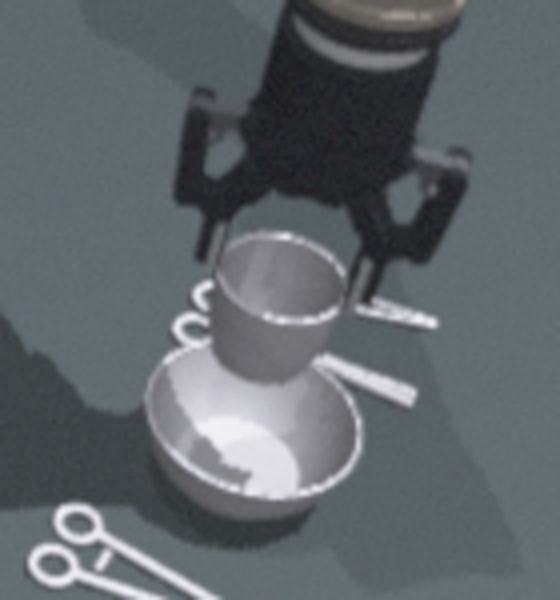

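The cup hangs upright over the bowl. I lower it and watch for contact.

Call:
apply_moves(rows=[[[0,0.025,0.06],[0,0,0]],[[0,0.025,0.14],[0,0,0]],[[0,0.025,0.22],[0,0,0]],[[0,0.025,0.29],[0,0,0]],[[0,0.025,0.33],[0,0,0]],[[0,0.025,0.355],[0,0,0]],[[0,0.025,0.365],[0,0,0]],[[0,0.025,0.365],[0,0,0]]])

```text
clock: 8.93
tcp_pos: [0.544, 0.3034, 0.0452]
orientation: [-0.001, 3.141, 0.001]
contact_force: [0.4, -0.3, -0.5]
grip_width: 0.0652
gripper_force: 44.7
```

Call:
apply_moves(rows=[[[0,0,0.004],[0,0,0]],[[0,0,0.008],[0,0,0]],[[0,0,0.012],[0,0,0]],[[0,0,0.012],[0,0,0]]])

```text
clock: 9.43
tcp_pos: [0.5437, 0.3032, 0.0418]
orientation: [0.001, -3.141, 0.0]
contact_force: [0.4, -0.3, -0.4]
grip_width: 0.0656
gripper_force: 44.7
```

Call:
apply_moves(rows=[[[0,0,0.004],[0,0,0]],[[0,0,0.008],[0,0,0]],[[0,0,0.008],[0,0,0]]])

```text
clock: 9.8
tcp_pos: [0.5438, 0.3033, 0.0405]
orientation: [-0.001, 3.142, 0.0]
contact_force: [-2.1, -0.7, 4.7]
grip_width: 0.0655
gripper_force: 45.2
```

Contact, about 5 N. I release and then rise straight up.

Call:
apply_moves(rows=[[[0,0,0],[0,0,0]],[[0,0,0],[0,0,0]],[[0,0,0],[0,0,0]],[[0,0,-0.04],[0,0,0]],[[0,0,-0.15],[0,0,0]],[[0,0,-0.3],[0,0,0]],[[0,0,-0.45],[0,0,0]],[[0,0,-0.55],[0,0,0]],[[0,0,-0.55],[0,0,0]]], jaw=0.85)

```text
clock: 10.92
tcp_pos: [0.5451, 0.304, 0.1802]
orientation: [-0.001, 3.137, 0.005]
contact_force: [-0.2, -0.1, -0.2]
grip_width: 0.0789
gripper_force: 0.0
```

```bash
python3 - <<'E'
from h import *
print(toolmove([.450,.017,.12],[0,-np.pi,0]))
S=grab_frame('scene');T=grab_frame('top')
b=S['frame'][195:275,355:430,::-1];t=T['frame'][180:260,100:175,::-1]
a=S['frame'][145:225,245:320,::-1]
cv2.imwrite('pics/c5.png',np.hstack([cv2.resize(i,(390,416),interpolation=2) for i in(b,t)]))
E
```

```text
(array([ 0.382, -1.149,  0.236]), array([0.001, 0.001, 0.   ]))
```

View pics/c5.png

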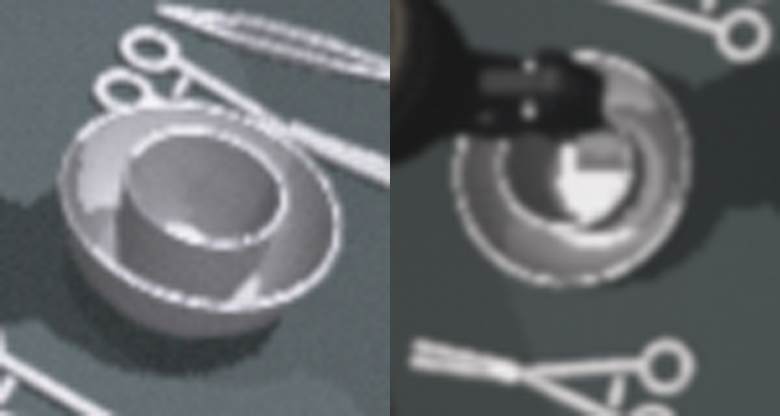

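The cup stands upright and centred in the bowl: its scene-crop rim is at (205,190) inside the bowl rim at (200,205). Next is the beaker.

Call:
apply_moves(rows=[[[0.07,-0.2,0],[0,0,0]],[[0.14,-0.4,0],[0,0,0]],[[0.21,-0.6,0],[0,0,0]],[[0.28,-0.8,0],[0,0,0]],[[0.34,-1,0],[0,0,0]],[[0.38,-1,0.1],[0,0,0]],[[0.38,-1,0.15],[0,0,0]]])

```text
clock: 11.9
tcp_pos: [0.4471, 0.0525, 0.1381]
orientation: [0.0, -3.138, 0.001]
contact_force: [0.2, -0.2, -0.3]
grip_width: 0.0788
gripper_force: 0.0
```

Call:
apply_moves(rows=[[[0,-0.1,0],[0,0,0]],[[0,-0.15,0.03],[0,0,0]],[[0,-0.15,0.08],[0,0,0]],[[0,-0.15,0.08],[0,0,0]]])

```text
clock: 12.4
tcp_pos: [0.4482, 0.0164, 0.1185]
orientation: [0.003, -3.139, 0.001]
contact_force: [-0.8, -1.0, -0.6]
grip_width: 0.0791
gripper_force: 0.0
```

```bash
python3 - <<'E'
from h import *
print(toolmove([.450,.017,.050],[0,-np.pi,0]))
S=grab_frame('scene');print(ray(S,394.4,231.5,.059))
E
```

```text
(array([-0.008,  0.003,  0.274]), array([-0.   , -0.001,  0.001]))
[0.5506732  0.30419665 0.059     ]
```

Call:
apply_moves(rows=[[[-0.006,0,0.06],[0,0,0]],[[-0.006,0,0.14],[0,0,0]],[[-0.006,0,0.22],[0,0,0]],[[-0.006,0,0.27],[0,0,0]],[[-0.006,0,0.27],[0,0,0]],[[-0.006,0,0.27],[0,0,0]]])

```text
clock: 13.2
tcp_pos: [0.4509, 0.0157, 0.0527]
orientation: [-0.001, 3.141, 0.0]
contact_force: [0.8, -0.6, 0.5]
grip_width: 0.0788
gripper_force: 0.0
```

Call:
apply_moves(rows=[[[0,0,0],[0,0,0]],[[0,0,0],[0,0,0]],[[0,0,0],[0,0,0]],[[0,0,0],[0,0,0]],[[0,0,0],[0,0,0]],[[0,0,0],[0,0,0]],[[0,0,0],[0,0,0]],[[0,0,0],[0,0,0]]], jaw=-0.2, newtons=30)

```text
clock: 14.2
tcp_pos: [0.4514, 0.016, 0.0531]
orientation: [-0.002, 3.14, 0.001]
contact_force: [-1.2, 0.9, 5.6]
grip_width: 0.0401
gripper_force: 29.5
```

The beaker is gripped at 40 mm. I lift and carry it.

Call:
apply_moves(rows=[[[0,0,-0.03],[0,0,0]],[[0,0,-0.1],[0,0,0]],[[0,0,-0.2],[0,0,0]],[[0,0,-0.32],[0,0,0]],[[0,0,-0.44],[0,0,0]],[[0,0,-0.44],[0,0,0]]])

```text
clock: 14.95
tcp_pos: [0.4519, 0.0158, 0.1645]
orientation: [-0.001, 3.137, 0.002]
contact_force: [-0.6, 0.2, -1.2]
grip_width: 0.0402
gripper_force: 30.4
```

Call:
apply_moves(rows=[[[-0.04,0.1,0],[0,0,0]],[[-0.1,0.25,0],[0,0,0]],[[-0.17,0.45,0],[0,0,0]],[[-0.24,0.65,0],[0,0,0]],[[-0.3,0.82,0],[0,0,0]],[[-0.34,0.94,0],[0,0,0]],[[-0.36,1,0],[0,0,0]]])

```text
clock: 15.82
tcp_pos: [0.5396, 0.2673, 0.1611]
orientation: [0.005, -3.14, 0.001]
contact_force: [-0.3, -0.7, -0.8]
grip_width: 0.0396
gripper_force: 30.4
```

Call:
apply_moves(rows=[[[-0.01,0.08,0],[0,0,0]],[[-0.01,0.145,0],[0,0,0]],[[-0.01,0.145,0],[0,0,0]],[[-0.01,0.145,0],[0,0,0]]])

```text
clock: 16.32
tcp_pos: [0.5427, 0.301, 0.1624]
orientation: [0.0, -3.141, 0.001]
contact_force: [0.8, -0.8, -1.3]
grip_width: 0.0398
gripper_force: 30.4
```

```bash
python3 - <<'E'
from h import *
print(toolmove([.544,.303,.059],[0,-np.pi,0]))
E
```

```text
(array([-0.005,  0.008,  0.413]), array([-0., -0.,  0.]))
```

Call:
apply_moves(rows=[[[-0.008,0.006,0.06],[0,0,0]],[[-0.008,0.006,0.14],[0,0,0]],[[-0.008,0.006,0.22],[0,0,0]],[[-0.008,0.006,0.3],[0,0,0]],[[-0.008,0.006,0.36],[0,0,0]],[[-0.008,0.006,0.395],[0,0,0]],[[-0.008,0.006,0.395],[0,0,0]],[[-0.008,0.006,0.395],[0,0,0]]])

```text
clock: 17.32
tcp_pos: [0.5453, 0.3038, 0.0642]
orientation: [-0.001, 3.141, 0.001]
contact_force: [0.4, -0.5, 0.2]
grip_width: 0.0402
gripper_force: 30.4
```

Call:
apply_moves(rows=[[[0,0,0.006],[0,0,0]],[[0,0,0.01],[0,0,0]],[[0,0,0.01],[0,0,0]]])

```text
clock: 17.7
tcp_pos: [0.5447, 0.3035, 0.0612]
orientation: [-0.001, 3.141, 0.0]
contact_force: [0.1, -0.2, -0.9]
grip_width: 0.04
gripper_force: 30.4
```

Call:
apply_moves(rows=[[[0,0,0.004],[0,0,0]],[[0,0,0.008],[0,0,0]],[[0,0,0.008],[0,0,0]]])

```text
clock: 18.08
tcp_pos: [0.5447, 0.3035, 0.059]
orientation: [0.001, -3.141, 0.0]
contact_force: [-0.9, 0.0, -0.5]
grip_width: 0.0401
gripper_force: 30.4
```

Call:
apply_moves(rows=[[[0,0,0.003],[0,0,0]],[[0,0,0.006],[0,0,0]],[[0,0,0.006],[0,0,0]]])

```text
clock: 18.45
tcp_pos: [0.5456, 0.3037, 0.0587]
orientation: [-0.001, 3.14, 0.001]
contact_force: [-1.0, -0.6, 6.6]
grip_width: 0.0398
gripper_force: 31.0
```

Call:
apply_moves(rows=[[[0,0,0],[0,0,0]],[[0,0,0],[0,0,0]],[[0,0,0],[0,0,0]],[[0,0,-0.04],[0,0,0]],[[0,0,-0.15],[0,0,0]],[[0,0,-0.3],[0,0,0]],[[0,0,-0.5],[0,0,0]],[[0,0,-0.7],[0,0,0]],[[0,0,-0.7],[0,0,0]]], jaw=0.4)

```text
clock: 19.58
tcp_pos: [0.5473, 0.3048, 0.2382]
orientation: [-0.001, 3.134, 0.009]
contact_force: [0.2, 0.1, -0.7]
grip_width: 0.0598
gripper_force: 0.0
```

```bash
python3 - <<'E'
from h import *
S=grab_frame('scene');T=grab_frame('top')
a=np.linspace(0,2*np.pi,60);c=np.c_[np.cos(a),np.sin(a),0*a]
def crop(f,x,y,w,h,k,ov=False):
    im=cv2.resize(f['frame'][y:y+h,x:x+w,::-1],None,fx=k,fy=k,interpolation=2)
    for r,z in((.06,.048),(.034,.059),(.021,.0715)) if ov else ():
        cv2.polylines(im,[((proj(f,c*r+[.545,.303,z])-[x-.5,y-.5])*k).round().astype(int)],True,(0,255,255),1)
    return im
b=crop(S,345,185,90,100,6,True); cv2.imwrite('pics/set.png',b)
# gradient-free check: bowl drift since start
E
echo ok
```

```text
ok
```

Both pieces are placed with soft contact. Now I work out the handle approach: tool x along the bar, pointing 70° below horizontal.

```bash
cat >> h.py <<'E'
YAW=-.225; CX=np.array([np.cos(YAW),np.sin(YAW),0]); CY=np.array([-np.sin(YAW),np.cos(YAW),0]); BAR=np.array([.452,-.275,.083])
HINGE=BAR+.223*CX
def pose(phi,bar,back):
    p=np.radians(phi); z=np.cos(p)*CX-np.sin(p)*np.array([0,0,1]); y=np.cross(z,CY)
    return np.array(bar)-back*z, R.from_matrix(np.c_[CY,y,z]).as_rotvec()
E
python3 - <<'E'
from h import *
print(HINGE,pose(90,BAR,.15),toolmove(*pose(90,BAR,.15)))
print(toolmove(*pose(70,BAR,.09)))
E
```

```text
[ 0.66937909 -0.32475272  0.083     ] (array([ 0.452, -0.275,  0.233]), array([2.45678407e+00, 1.95801339e+00, 5.99468708e-17])) (array([ 3.730e-01, -2.314e+00, -1.000e-03]), array([ 0.   , -0.   ,  0.572]))
(array([ 0.493, -2.286,  0.261]), array([-0.079, -0.1  ,  0.565]))
```

Call:
apply_moves(rows=[[[0.03,-0.18,0],[0,0,0.05]],[[0.06,-0.37,0],[0,0,0.1]],[[0.09,-0.56,0],[0,0,0.15]],[[0.12,-0.75,0],[0,0,0.2]],[[0.15,-0.93,0],[0,0,0.25]],[[0.16,-1,0],[0,0,0.28]],[[0.16,-1,0],[0,0,0.28]]], jaw=-0.2)

```text
clock: 20.55
tcp_pos: [0.5039, 0.052, 0.2315]
orientation: [-1.338, -2.84, 0.003]
contact_force: [-0.0, -0.1, 0.5]
grip_width: 0.0343
gripper_force: 0.0
```

```bash
python3 - <<'E'
from h import *
print(toolmove(*pose(90,BAR,.15)),telemetry.get_obs()['joints'].round(3))
E
```

```text
(array([-0.876, -0.993, -0.004]), array([-0.001,  0.   ,  0.291])) [-0.597  0.199  0.429  1.967 -0.097  0.998  0.567]
```

Call:
apply_moves(rows=[[[-0.14,-0.16,0],[0,0,0.05]],[[-0.29,-0.33,0],[0,0,0.1]],[[-0.44,-0.5,0],[0,0,0.15]],[[-0.59,-0.67,0],[0,0,0.2]],[[-0.74,-0.84,0],[0,0,0.25]],[[-0.87,-0.99,0],[0,0,0.29]],[[-0.87,-0.99,0],[0,0,0.29]],[[-0.87,-0.99,0],[0,0,0.29]]])

```text
clock: 21.55
tcp_pos: [0.4538, -0.2703, 0.2318]
orientation: [-2.446, -1.969, 0.001]
contact_force: [-0.2, 1.2, 0.2]
grip_width: 0.0338
gripper_force: 0.0
```

```bash
python3 - <<'E'
from h import *
print(toolmove(*pose(70,BAR,.09)),telemetry.get_obs()['joints'].round(3))
T=grab_frame('top');S=grab_frame('scene')
for n,f in(('T',T),('S',S)):
    I=f['frame'].astype(int);m=(I[:,:,0]>130)&(I[:,:,1]<70)&(I[:,:,2]<70)
    v,u=np.nonzero(m);k=(u>100)&(v>100);print(n,k.sum())
    cv2.imwrite(f'pics/hand{n}.png',f['frame'][:,:,::-1])
E
```

```text
(array([-0.019, -0.126,  0.257]), array([-0.112, -0.001,  0.003])) [-0.198  0.277  0.75   1.935 -0.221  1.015  0.436]
T 127
S 113
```

Call:
apply_moves(rows=[[[-0.01,-0.06,0.06],[-0.05,0,0]],[[-0.019,-0.126,0.14],[-0.1,0,0]],[[-0.019,-0.126,0.22],[-0.112,0,0.003]],[[-0.019,-0.126,0.255],[-0.112,0,0.003]],[[-0.019,-0.126,0.255],[-0.112,0,0.003]],[[-0.019,-0.126,0.255],[-0.112,0,0.003]]])

```text
clock: 22.4
tcp_pos: [0.4223, -0.2693, 0.1693]
orientation: [2.23, 1.774, 0.318]
contact_force: [-0.0, -0.1, 1.2]
grip_width: 0.0341
gripper_force: 0.0
```

```bash
python3 - <<'E'
from h import *
print(toolmove(*pose(70,BAR,.09)),telemetry.get_obs()['joints'].round(3))
print(toolmove(*pose(70,BAR,-.014)))
S=grab_frame('scene');T=grab_frame('top')
a=cv2.resize(S['frame'][80:170,130:240,::-1],(488,400),interpolation=2)
for q in proj(S,[BAR+.042*CY,BAR-.042*CY,BAR]): cv2.circle(a,tuple(((q-[130,80])*4.44).astype(int)),4,(0,255,0),1)
b=cv2.resize(cv2.imread('pics/set.png'),(300,333))
c=np.zeros((600,800,3),np.uint8);c[:400,:488]=a;c[:333,490:790]=b
t=T['frame'][215:265,320:400,::-1];t=cv2.resize(t,(310,194),interpolation=2);c[400:594,:310]=t
cv2.imwrite('pics/last.png',c)
E
```

```text
(array([ 0.004, -0.004,  0.006]), array([ 0.001, -0.   , -0.001])) [-0.138  0.128  0.709  2.299 -0.463  0.45   0.715]
(array([ 0.004, -0.006,  0.422]), array([ 0.001, -0.   , -0.001]))
```

View pics/last.png

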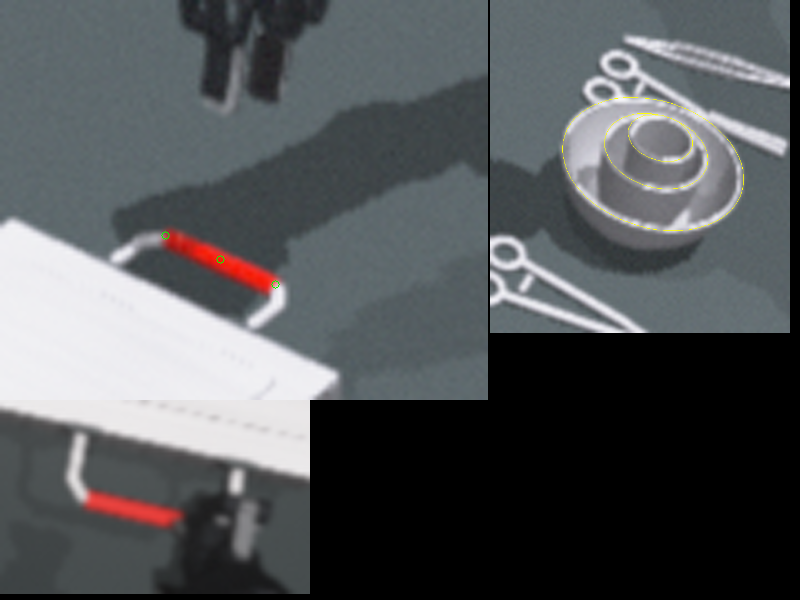

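The set is nested and upright, with the overlay circles matching. The bar matches its prediction (green dots). The scene fingertips' midpoint is at about px (184,103.6), which I use to check the tip offset along the tool.

```bash
python3 - <<'E'
from h import *
S=grab_frame('scene');o=telemetry.get_obs();A=R.from_rotvec(o['orientation']);z=A.apply([0,0,1])
for k in (-.02,-.01,0,.01,.02): print(k,proj(S,o['tcp_pos']+k*z).round(1),proj(S,o['tcp_pos']+[0,0,k]).round(1))
E
```

```text
-0.02 [[185.   97.4]] [[184.5 111.6]]
-0.01 [[184.5 101.2]] [[184.2 108.3]]
0 [[183.9 105. ]] [[183.9 105. ]]
0.01 [[183.3 108.8]] [[183.6 101.6]]
0.02 [[182.8 112.5]] [[183.2  98.2]]
```

The tips are about 4 mm behind the TCP along the tool, as expected. I advance so the bar sits about 11 mm inside the tips, then close.

Call:
apply_moves(rows=[[[0.004,-0.006,0.1],[0,0,0]],[[0.004,-0.006,0.2],[0,0,0]],[[0.004,-0.006,0.3],[0,0,0]],[[0.004,-0.006,0.38],[0,0,0]],[[0.004,-0.006,0.43],[0,0,0]],[[0.004,-0.006,0.43],[0,0,0]],[[0.004,-0.006,0.43],[0,0,0]]])

```text
clock: 23.42
tcp_pos: [0.4566, -0.2769, 0.0679]
orientation: [2.232, 1.772, 0.317]
contact_force: [-0.4, 0.4, 1.0]
grip_width: 0.0342
gripper_force: 0.0
```

Call:
apply_moves(rows=[[[0,0,0],[0,0,0]],[[0,0,0],[0,0,0]],[[0,0,0],[0,0,0]],[[0,0,0],[0,0,0]],[[0,0,0],[0,0,0]]], jaw=-1, newtons=40)

```text
clock: 24.05
tcp_pos: [0.4573, -0.2769, 0.0684]
orientation: [2.23, 1.771, 0.319]
contact_force: [-0.4, 1.5, 6.8]
grip_width: 0.0104
gripper_force: 39.1
```

```bash
python3 - <<'E'
from h import *
o=telemetry.get_obs();print(o['tcp_pos'],o['orientation'],o['joints'].round(3),o['contact_force'].round(1),o['grip_width'])
A=R.from_rotvec(o['orientation']);z=A.apply([0,0,1]);print('bar along z from tcp',(BAR-o['tcp_pos'])@z, A.inv().apply(BAR-o['tcp_pos']))
E
```

```text
[ 0.45729013 -0.27688471  0.06842142] [2.23038166 1.77132563 0.31865169] [ 0.197  0.382  0.34   2.288 -0.994  0.26   1.205] [-0.4  1.5  6.8] 0.010418155129723349
bar along z from tcp -0.0156077315137871 [ 0.00066245 -0.00018019 -0.01560773]
```

The bar is gripped. I compute the opening arc in 3° rows, with the tool pitch going from 70° to 94°.

```bash
cat >> h.py <<'E'
def arc(thetas,back=-.0156):
    for t in thetas:
        r=np.radians(t); b=HINGE+.223*(-np.cos(r)*CX+np.sin(r)*np.array([0,0,1]))
        s,q=toolmove(*pose(70+.4*t,b,back)); print([s.tolist(),q.tolist()],end=',')
E
python3 -c "
from h import *
arc(range(3,31,3))"
```

```text
[[0.003, 0.015, -0.043], [0.008, -0.0, -0.001]],[[0.003, 0.033, -0.086], [0.015, -0.0, -0.001]],[[0.003, 0.054, -0.127], [0.022, -0.0, -0.001]],[[0.003, 0.076, -0.167], [0.028, -0.0, -0.001]],[[0.003, 0.101, -0.206], [0.035, -0.0, -0.001]],[[0.003, 0.128, -0.244], [0.042, -0.0, -0.001]],[[0.003, 0.156, -0.28], [0.048, -0.0, -0.001]],[[0.003, 0.187, -0.315], [0.055, -0.0, -0.001]],[[0.004, 0.219, -0.347], [0.062, -0.0, -0.001]],[[0.004, 0.253, -0.378], [0.068, -0.0, -0.001]],
```

Call:
apply_moves(rows=[[[0,0.007,-0.02],[0.004,0,0]],[[0,0.015,-0.043],[0.008,0,0]],[[0,0.033,-0.086],[0.015,0,0]],[[0,0.054,-0.127],[0.022,0,0]],[[0,0.076,-0.167],[0.028,0,0]],[[0,0.101,-0.206],[0.035,0,0]],[[0,0.128,-0.244],[0.042,0,0]]], newtons=60)

```text
clock: 24.92
tcp_pos: [0.4652, -0.2788, 0.136]
orientation: [2.321, 1.843, 0.204]
contact_force: [5.2, -2.1, -7.3]
grip_width: 0.0096
gripper_force: 58.3
```

```bash
python3 - <<'E'
from h import *
o=telemetry.get_obs();print(o['contact_force'].round(1),o['moment'].round(2),o['joints'].round(3))
A=R.from_rotvec(o['orientation']);b=o['tcp_pos']-.0156*A.apply([0,0,1])-HINGE;print(np.degrees(np.arctan2(b[2],-b@CX)),np.hypot(b[2],b@CX))
arc(range(21,43,3))
E
```

```text
[ 5.2 -2.1 -7.3] [-0.17 -0.14 -0.06] [-0.167  0.352  0.758  2.153 -0.573  0.588  0.765]
17.781698478671796 0.22338402746021746
[[0.003, 0.027, -0.042], [0.005, -0.0, -0.001]],[[0.003, 0.052, -0.08], [0.012, -0.0, -0.001]],[[0.003, 0.08, -0.117], [0.019, -0.0, -0.001]],[[0.004, 0.109, -0.152], [0.025, -0.0, -0.001]],[[0.004, 0.14, -0.186], [0.032, -0.0, -0.001]],[[0.004, 0.173, -0.218], [0.039, -0.0, -0.001]],[[0.004, 0.208, -0.248], [0.045, -0.0, -0.001]],[[0.004, 0.244, -0.276], [0.052, -0.0, -0.001]],
```

Forces are small. I carry on.

Call:
apply_moves(rows=[[[0,0.027,-0.042],[0.005,0,0]],[[0,0.052,-0.08],[0.012,0,0]],[[0,0.08,-0.117],[0.019,0,0]],[[0,0.109,-0.152],[0.025,0,0]],[[0,0.14,-0.186],[0.032,0,0]],[[0,0.173,-0.218],[0.039,0,0]],[[0,0.208,-0.248],[0.045,0,0]],[[0,0.244,-0.276],[0.052,0,0]]])

```text
clock: 25.92
tcp_pos: [0.5055, -0.2885, 0.2157]
orientation: [2.431, 1.929, 0.052]
contact_force: [-5.5, 0.1, 1.5]
grip_width: 0.0096
gripper_force: 58.6
```

```bash
python3 - <<'E'
from h import *
o=telemetry.get_obs();print(o['contact_force'].round(1),o['moment'].round(2),o['joints'].round(3))
A=R.from_rotvec(o['orientation']);b=o['tcp_pos']-.0156*A.apply([0,0,1])-HINGE;print(np.degrees(np.arctan2(b[2],-b@CX)),np.hypot(b[2],b@CX))
arc(range(45,61,3))
E
```

```text
[-5.5  0.1  1.5] [ 0.24  1.54 -0.08] [-0.246  0.413  0.871  1.873 -0.402  0.984  0.568]
41.323713315218335 0.22450741694470588
[[0.005, 0.045, -0.036], [0.005, -0.001, -0.001]],[[0.005, 0.079, -0.066], [0.011, -0.001, -0.001]],[[0.006, 0.114, -0.095], [0.018, -0.001, -0.001]],[[0.006, 0.151, -0.121], [0.025, -0.001, -0.001]],[[0.006, 0.19, -0.146], [0.031, -0.001, -0.001]],[[0.006, 0.23, -0.168], [0.038, -0.001, -0.001]],
```

Call:
apply_moves(rows=[[[0,0.045,-0.036],[0.005,0,0]],[[0,0.079,-0.066],[0.011,0,0]],[[0,0.114,-0.095],[0.018,0,0]],[[0,0.151,-0.121],[0.025,0,0]],[[0,0.19,-0.146],[0.031,0,0]],[[0,0.215,-0.16],[0.035,0,0]],[[0,0.23,-0.168],[0.038,0,0]],[[0,0.23,-0.168],[0.038,0,0]],[[0,0.23,-0.168],[0.038,0,0]]])

```text
clock: 27.05
tcp_pos: [0.5589, -0.3014, 0.2635]
orientation: [-2.418, -1.917, 0.061]
contact_force: [-11.3, 6.4, 18.1]
grip_width: 0.0098
gripper_force: 58.9
```

```bash
python3 - <<'E'
from h import *
o=telemetry.get_obs();print(o['contact_force'].round(1),o['moment'].round(2),o['joints'].round(3),abs(o['qvel']).max())
A=R.from_rotvec(o['orientation']);b=o['tcp_pos']-.0156*A.apply([0,0,1])-HINGE;print(np.degrees(np.arctan2(b[2],-b@CX)),np.hypot(b[2],b@CX))
for n in('top','scene'):
    f=grab_frame(n);I=f['frame'].astype(int);m=((I[:,:,0]>120)&(I[:,:,1]<70)&(I[:,:,2]<70)).astype(np.uint8)
    k,_,st,c=cv2.connectedComponentsWithStats(m);print(n,[(st[i].tolist(),c[i].round(1).tolist()) for i in range(1,k) if st[i,4]>8])
    bar=HINGE+b
    print(proj(f,[bar+.042*CY,bar-.042*CY]).round(1).tolist())
    # lid edge predictions at several angles: front edge corners (178 mm from hinge)
    for t in(55,60,65):
        r=np.radians(t);e=HINGE+.178*(-np.cos(r)*CX+np.sin(r)*np.array([0,0,1]));print(t,proj(f,[e+.12*CY,e-.12*CY]).round(1).tolist())
    cv2.imwrite(f'pics/end_{n}.png',f['frame'][:,:,::-1])
E
```

```text
[-11.3   6.4  18.1] [ 1.48  2.98 -0.1 ] [-0.185  0.538  0.86   1.6   -0.396  1.264  0.522] 0.004745051507502415
60.30217720491231 0.22575928344389187
top [([371, 182, 9, 4, 29], [375.0, 183.6])]
[[371.0, 182.0], [410.7, 190.3]]
55 [[330.0, 175.1], [437.1, 197.6]]
60 [[331.7, 168.6], [439.5, 191.2]]
65 [[333.4, 161.9], [441.8, 184.5]]
scene [([156, 33, 8, 6, 38], [159.7, 35.3]), ([125, 87, 4, 5, 15], [126.6, 88.7]), ([140, 92, 13, 10, 61], [145.7, 96.2])]
[[152.8, 97.8], [124.5, 85.9]]
55 [[180.5, 131.5], [101.5, 96.6]]
60 [[176.2, 131.4], [96.6, 96.1]]
65 [[171.7, 131.8], [91.4, 96.0]]
```

The bar's ends in both views match the prediction (top 371,182; scene ~153,98), so the lid is at about 60°. There is a 21 N radial push, which I ease by moving slightly outward.

Call:
apply_moves(rows=[[[0,-0.002,-0.003],[0,0,0]],[[0,-0.003,-0.006],[0,0,0]],[[0,-0.003,-0.006],[0,0,0]],[[0,-0.003,-0.006],[0,0,0]]])

```text
clock: 27.65
tcp_pos: [0.5591, -0.3015, 0.2638]
orientation: [-2.419, -1.919, 0.061]
contact_force: [-6.7, 2.0, 8.0]
grip_width: 0.0095
gripper_force: 58.9
```

```bash
python3 - <<'E'
from h import *
o=telemetry.get_obs();print(o['contact_force'].round(1),o['moment'].round(2),abs(o['qvel']).max())
A=R.from_rotvec(o['orientation']);b=o['tcp_pos']-.0156*A.apply([0,0,1])-HINGE;print(np.degrees(np.arctan2(b[2],-b@CX)),np.hypot(b[2],b@CX))
T=grab_frame('top');I=T['frame'].astype(float)
# lid front-left corner: brightness around the predicted corners
g=I.mean(2)
for u in(335,345,355,425): print(u,g[155:205:2,u].round().astype(int).tolist())
for t in(50,55,60,65,70):
    r=np.radians(t);e=HINGE+.178*(-np.cos(r)*CX+np.sin(r)*np.array([0,0,1]));p=proj(T,[e+.12*CY,e-.12*CY]);print(t,[np.interp(u,p[:,0],p[:,1]).round(1) for u in(335,345,355,425)])
E
```

```text
[-6.7  2.   8. ] [ 0.62  1.72 -0.09] 0.001100571928217547
60.376980142309684 0.2259137198966845
335 [126, 127, 127, 115, 112, 132, 176, 186, 190, 158, 80, 92, 81, 81, 102, 155, 149, 134, 130, 130, 130, 130, 126, 129, 131]
345 [126, 126, 127, 125, 114, 152, 133, 167, 186, 192, 172, 84, 72, 72, 72, 72, 87, 127, 132, 147, 166, 180, 162, 143, 146]
355 [124, 126, 126, 125, 126, 125, 162, 129, 167, 184, 191, 176, 87, 71, 71, 72, 72, 83, 125, 128, 128, 128, 128, 129, 129]
425 [131, 133, 136, 138, 139, 141, 144, 147, 148, 148, 150, 151, 152, 154, 154, 156, 156, 156, 157, 158, 158, 158, 159, 159, 158]
50 [np.float64(182.7), np.float64(184.8), np.float64(186.9), np.float64(201.6)]
55 [np.float64(176.1), np.float64(178.2), np.float64(180.3), np.float64(195.0)]
60 [np.float64(169.3), np.float64(171.4), np.float64(173.5), np.float64(188.1)]
65 [np.float64(162.2), np.float64(164.3), np.float64(166.4), np.float64(181.0)]
70 [np.float64(155.1), np.float64(157.1), np.float64(159.2), np.float64(173.7)]
```

```bash
python3 -c "
from bench import job
print(job.hand_in())"
```

```text
the job is handed in; nothing more can be done
None
```

I stood the cup in the bowl and the beaker in the cup, both set down gently and let go; then I handed in at about 28 s with the arm still holding the lid by its handle at about 60°. The hand-in gave no verdict.

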